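Raise the price sign on the telescopic mast

TASK

Fit the yellow price sign, square hole downwards, fully down onto the square peg on the arm of the telescopic mast (any of the four ways round) and let go of it. Then take the mast by its black grip, squeezing the red release button in, and pull it straight up past its first stop to the second, top stop with the sign still seated. Finish while holding the mast fully extended there, since it sinks when let go; leave the blue sign, the jar and the loaf cake alone.

Things in the scene. Friction and masses are not known exactly. Their poses are not given: they have to be found in the camera images.
- mast: telescopic sign mast fixed through the counter: dark steel flange 90 mm across, 8 mm thick, and an upright aluminium tube 34 mm across ending 85 mm above the counter. Origin: centre of the flange's underside, on the tube's axis; z up. It carries the sliding rod with grip, button, arm and peg; none of them turns, so its axes are theirs too.
- mast_rod (a joint): how far the rod is pulled up out of the tube, m: 0 = down (start), first stop 0.055, second (last, hard) stop 0.110. Moving parts 0.43 kg plus the sign, friction 0.5 N: it sinks when let go. Button out: a pin locks it after 1.5 mm of lift, and catches again at the first stop. Button kept in by over 4 mm: it slides freely past the first stop to the second.
- grip (a point): centre of the black grip block on top of the rod, over the tube's axis: 28 mm (mast x) by 36 (y) by 55 tall; 122.5 mm above the counter at the start, rises with the rod. Gripped from above across mast x, one finger presses the button on the +x face, the other the bare -x face: 36 mm over both, 29 with the button in. The arm, 16 mm wide, leaves the +y face 8.5 to 24.5 mm below this point.
- release (a joint): how far the red release button is pushed in, m: 0 = out (start), 0.007 = fully in. Pushed in along mast -x; spring 2 N at the start, 7 N fully in; comes out by itself.
- button (a point): centre of the outer face of the red release button, which stands 8 mm proud of the grip's +x face; the face is 26 mm (mast y) by 36 mm (z). Moves with the button.
- peg (a point): centre of the foot of the square brass peg, on the flat top of the grey arm (34 by 34 mm pad), 110 mm from the grip's centre along mast +y; 118 mm above the counter at the start. Axes as the mast. The peg stands up from here: 16 by 16 mm, sides along mast x and y, straight for 18 mm, then tapering to 9 mm square at its tip, 26 mm above this point.
- sign_yellow: loose price sign with the YELLOW board, standing on its foot, 0.1 to 0.17 kg. Grey foot 44 by 44 by 34 mm with a square bore from below: 18 by 18 mm, 28 mm deep, sides along the sign's x and y; seated, the underside rests on the arm around the peg. Board on the foot: 8 mm thick (x), 60 mm wide (y), 34 to 108 mm above the underside. Origin: centre of the underside (bore's mouth); z up.
- sign_blue: price sign of the same make and sizes with a BLUE board; bystander. Origin: centre of the underside.
- jar: amber glass jar with black cap, 64 mm across, 85 mm high; bystander. Origin: centre of the underside.
- loaf: dark loaf cake with green topping on a clear tray 120 by 200 mm, 63 mm high; bystander. Origin: centre of the underside.

How it is judged:
By the outcome, as a careful person would: the job done as asked, in the order asked, and still so for the second after the job is handed in, while the arm keeps its last pose, push and grip.
It also fails if it takes over 51 s, if anything falls off the work surface, if the arm or the gripper's body presses on something with over 40 N, if the wrist force passes 120 N, or if a joint passes its speed limit or range.

ROBOT

A 7-joint arm with a two-finger parallel gripper is mounted at the origin on the work surface. World frame = base frame: x ahead of the robot, y to its left, z up, the work surface at z = 0. Lengths are in m, angles in rad, forces in N, time in s.
With the tool pointing down it reaches from about 0.4 to 0.875 m from the base axis. Payload 4.4 kg.
Tool frame: the origin (TCP) lies at the very end of the fingers, on their centre line; the grasp point (between the pads) lies 19 mm behind it; z points along the fingers, y is the line along which they close (so a half turn about z gives the same grasp; the last joint's range is limited). The gripper opens to 85 mm and grips with 20 to 120 N. Pads are 22 mm wide; open, the fingers measure 114 mm over their backs; the gripper's body (76 mm by 85 mm) begins 54 mm behind the grasp point. The pads swing forward as they close: fully open they stand 13 mm farther back than shut.
Start: joints at [-0.066, 0.628, 0.038, 1.517, -0.027, 0.996, -0.02], TCP at [0.65, 0, 0.231] pointing down, gripper open.
Joint ranges: [-3.06, 3.06], [-0.37, 2.12], [-1.25, 1.32], [0.18, 2.47], [-1.1, 4.24], [0.23, 1.98], [-2.94, 2.94]. Speed limits (rad/s): [2.57, 2.57, 3.14, 3.14, 3.14, 3.14, 3.14].

INTERFACE

Orientations are given as a unit quaternion [x, y, z, w].
In Python, from plant import * gives the robot as it stands.
- The arm moves only by the tool drive_tool, never from a script. Its argument "steps" is a list of rows, each a list of 6 numbers: the shift along the tool's x, y, z in m, then the turn, a rotation vector about the tool's x, y, z in degrees. In form: [[dx, dy, dz, wx, wy, wz], ...]. A call has exactly 8 rows; each row shifts and turns the commanded pose from where the row before left it, along the tool's axes as they then stand; what a row does not reach is not made up. A row lasts 1/8 s, in which the tool goes at most 62.5 mm and 10.7 degrees, less where a joint would pass 70% of its speed; a pose out of reach is approached as far as the arm can. A call is refused whole if a number of a shift passes 0.0625 or a number of a turn 10.7, either way. A call with a gripper value outside its range is refused whole. "jaw" is the finger opening in m, from 0 to 0.0854, set as the call begins (left out, the last holds). The fingers move at their own pace and stop on an object; "grip_force" is the grip in N (left out, the last holds). Time passes only in rows, so rows that do not move let the fingers close, or fill a call up. It gives the time, the measured TCP pose, the force, the opening and the grip force at its end, in the units of the state.
- get_obs(): the state, without advancing time (a new reading comes with each control period).
- capture(name): name is "scene" or "side" or "wrist"; returns (picture, depth): 480x640x3 uint8, blue, green, red; 480x640 float32, m along the optical axis (not along the pixel's ray), 0 where there is no reading.
- camera_model(name): a dict with "fx", "fy", "cx", "cy" (pixels), "D" ([k1, k2, p1, p2, k3] as OpenCV has them; the pictures are not rectified), "R" (3x3) and "t" (3): a world point X has camera coordinates R X + t. Camera axes: x right, y down, z forward; pixel columns grow to the right and rows downward; lengths in m; the calibration is good to about 2 mm. A picture is of the moment at which its call begins: read the wrist's pose just before it. camera_model takes no time and is no camera call; for the wrist camera it gives the pose at the moment of the call.
- finish_job(): hands the job in; it is judged then, once.
The state is a dict: "clock": time; "qpos": joint angles; "dq": joint speeds; "joint_torque": joint torques, N m; "tcp_pos": TCP position; "tcp_rot": TCP orientation; "wrist_force": force on the tool from outside, world axes, zero at the start; "torque": the same for the moment, N m; "finger_gap": opening from 0.0 (shut) to 1.0 (fully open); "finger_force": force on a finger pad.
Only numpy, scipy, OpenCV 4.12 (cv2) and the standard library are available. Lean on these libraries where they do the work, as an engineer would, in place of code of your own. Each camera call takes 0.05 s, during which the arm holds its last target. There are 200 camera calls.

## Working session

There is one attempt and no reset: what is moved stays moved. The work goes in short steps, Python scripts to look and compute and a tool call to move; the robot and the scene stay as the last step left them, time stands still between calls to the robot, and variables do not carry over. Pictures are saved under pics/ and viewed, at most 13 in all, crops included, and the job is handed in when it is done.

Besides the shell and the picture viewer there is one more tool, called after "Emit:" as name(argument=value, ...) on one line, values as JSON. drive_tool: Moves the arm, as the interface text tells. Its arguments: {"type":"object","properties":{"steps":{"type":"array"},"jaw":{"type":"number"},"grip_force":{"type":"number"}},"required":["steps"]}

```bash
mkdir -p pics; python3 - <<'E'
from plant import *
import cv2,numpy as np
o=get_obs();print(o['clock'],o['tcp_pos'],o['tcp_rot'],o['finger_gap'])
for n in("scene","side"):
    p,d=capture(n);cv2.imwrite(f"pics/{n}0.png",p);np.save(f"{n}0.npy",d)
    m=camera_model(n);print(n,m)
E
```

```text
0.0 [6.49375791e-01 1.33425791e-05 2.30380112e-01] [ 7.07098536e-01  7.07114380e-01 -6.91219229e-04 -6.60998183e-04] 1.0056250534121292
scene {'fx': 481.7632170379517, 'fy': 481.7632170379517, 'cx': 318.3084566568268, 'cy': 232.7813580452359, 'D': array([0.01550445, 0.        , 0.        , 0.        , 0.        ]), 'R': array([[ 0.5332332 ,  0.84594006, -0.00691148],
       [ 0.71526596, -0.45519601, -0.53027465],
       [-0.45172665,  0.27781651, -0.84779775]]), 't': array([-0.27500808, -0.33928851,  1.28825984])}
side {'fx': 436.13411142073727, 'fy': 436.13411142073727, 'cx': 317.87480030977224, 'cy': 240.56278663978796, 'D': array([-0.06849046,  0.        ,  0.        ,  0.        ,  0.        ]), 'R': array([[ 9.11563144e-01, -4.11159590e-01, -6.53353863e-04],
       [-2.36181705e-01, -5.22325621e-01, -8.19386446e-01],
       [ 3.36557331e-01,  7.47076795e-01, -5.73241158e-01]]), 't': array([-0.47379463,  0.19615742,  0.88916335])}
```

View pics/scene0.png

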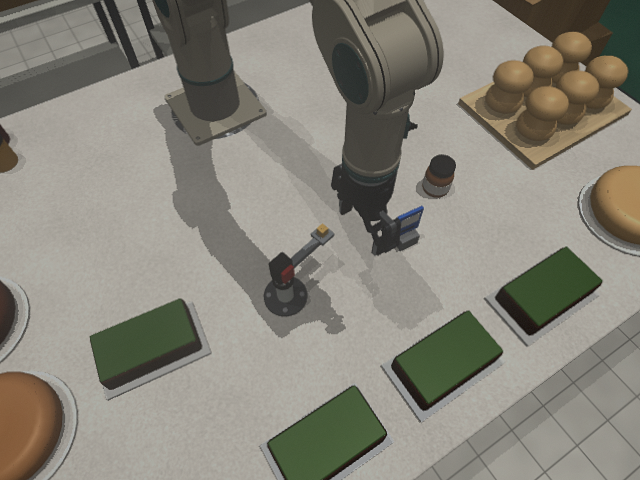

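View pics/side0.png

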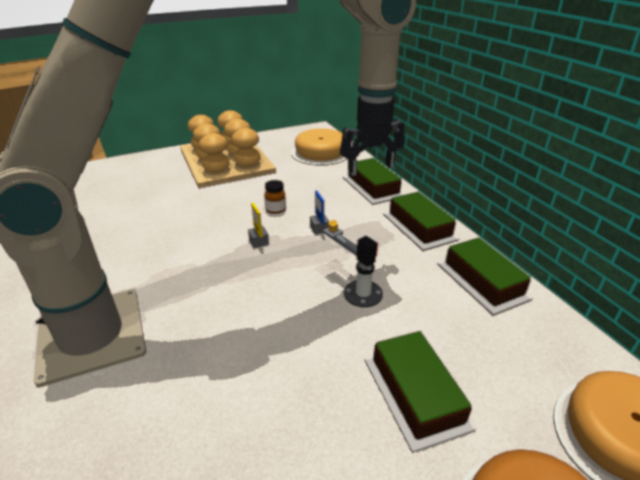

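The scene view shows the mast flange at (286,296), the grip at (282,267), the peg at (322,231) and the blue sign at (408,228). The side view shows the yellow sign's foot at (259,237), the blue sign at (320,222), the grip at (367,250) and the peg at (333,226). The yellow sign is hidden behind the arm in the scene view. I'll enlarge both.

```bash
cat > h.py <<'E'
from plant import *
import cv2,numpy as np
def ray(n,u,v,m=None):
    m=m or camera_model(n);K=np.array([[m['fx'],0,m['cx']],[0,m['fy'],m['cy']],[0,0,1]])
    q=cv2.undistortPoints(np.array([[[u,v]]],float),K,m['D'])[0,0]
    R=np.array(m['R']);return -R.T@m['t'],R.T@np.array([q[0],q[1],1])
def onz(n,u,v,z,m=None):
    c,r=ray(n,u,v,m);return c+r*(z-c[2])/r[2]
def crop(p,x0,y0,w,h,s,f):
    c=cv2.resize(p[y0:y0+h,x0:x0+w],None,fx=s,fy=s,interpolation=cv2.INTER_CUBIC)
    for x in range(-(-x0//20)*20,x0+w,20):cv2.putText(c,str(x),((x-x0)*s,10),0,.35,(0,0,255));cv2.line(c,((x-x0)*s,12),((x-x0)*s,18),(0,0,255))
    for y in range(-(-y0//20)*20,y0+h,20):cv2.putText(c,str(y),(6,(y-y0)*s+4),0,.35,(0,0,255));cv2.line(c,(0,(y-y0)*s),(5,(y-y0)*s),(0,0,255))
    cv2.imwrite(f,c)
E
python3 - <<'E'
from h import *
crop(cv2.imread('pics/scene0.png'),250,200,190,130,4,'pics/sc1.png')
crop(cv2.imread('pics/side0.png'),235,175,160,135,5-1,'pics/sd1.png')
E
```

```text
(no output)
```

View pics/sc1.png

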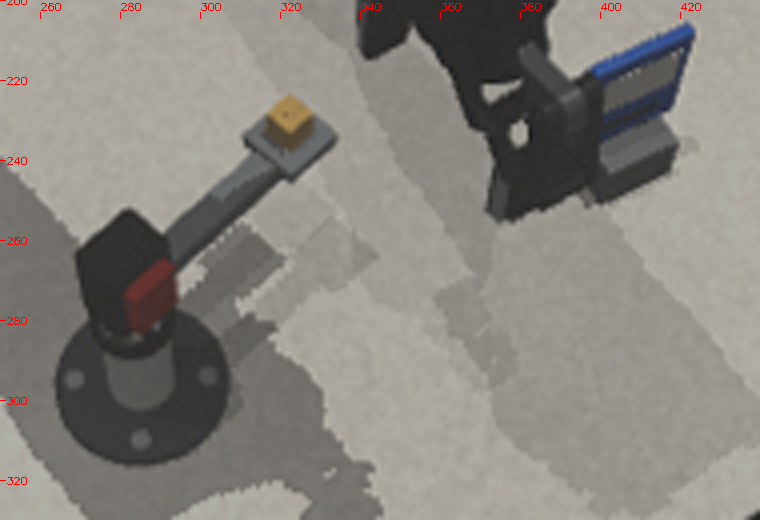

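View pics/sd1.png

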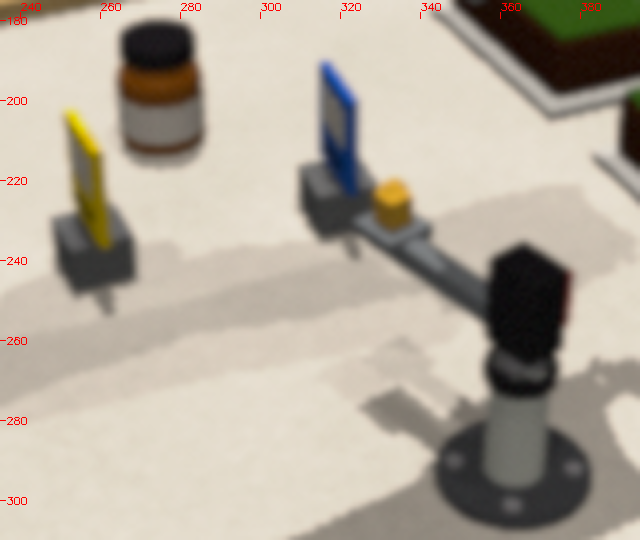

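```bash
python3 - <<'E'
from h import *
np.set_printoptions(precision=4,suppress=True)
for k,n,u,v,z in [("flange","scene",285.5,295.5,.008),("flange side","side",363.5,292,.008),
("padL","scene",311,233.5,.118),("padR","scene",333.7,234,.118),("padB","scene",322.5,245,.118),("pegtip","scene",322,227.5,.144),("pegtip side","side",333.5,221.,.144),
("gripTop","scene",281,254,.150),
("ytopfar","side",251.5,203.5,.108),("ytopnear","side",259.8,213,.108),("yfront","side",253.5,248.5,0),("yright","side",268.5,244,0),("yleft","side",249,238,0),
("btopA","scene",397.5,218,.108),("btopB","scene",421.5,206,.108),("b side","side",315.5,191,.108),("b side","side",323,199.5,.108),
]: print(k,onz(n,u,v,z))
E
```

```text
flange [ 0.5823 -0.1212  0.008 ]
flange side [ 0.5783 -0.122   0.008 ]
padL [ 0.5429 -0.0329  0.118 ]
padR [0.5674 0.0036 0.118 ]
padB [ 0.5767 -0.028   0.118 ]
pegtip [ 0.5567 -0.0164  0.144 ]
pegtip side [ 0.5514 -0.0155  0.144 ]
gripTop [ 0.5682 -0.1118  0.15  ]
ytopfar [0.422  0.1974 0.108 ]
ytopnear [0.4269 0.1437 0.108 ]
yfront [0.404  0.1531 0.    ]
yright [0.4465 0.1562 0.    ]
yleft [0.4074 0.2046 0.    ]
btopA [0.5993 0.1354 0.108 ]
btopB [0.602  0.1942 0.108 ]
b side [0.5987 0.1904 0.108 ]
b side [0.5977 0.1402 0.108 ]
```

Emit:
drive_tool(steps=[[0.028,-0.037,0,0,0,0],[0.029,-0.037,0,0,0,0],[0.029,-0.037,0,0,0,0],[0.029,-0.038,0,0,0,0],[0.029,-0.038,0,0,0,0],[0.028,-0.038,0,0,0,0],[0,0,0,0,0,0],[0,0,0,0,0,0]], jaw=0.0854, grip_force=40)

```text
clock: 1.1
tcp_pos: [0.4257, 0.1717, 0.2314]
tcp_rot: [0.707, 0.707, 0.0, 0.0]
wrist_force: [0.3, -0.1, -0.2]
finger_gap: 1.001
finger_force: 0.0
```

```bash
python3 - <<'E'
from h import *
import pickle
o=get_obs();m=camera_model('wrist');print(o['clock'],o['tcp_pos'],o['tcp_rot'],o['wrist_force'])
p,d=capture('wrist');cv2.imwrite('pics/w1.png',p);pickle.dump((m,d),open('w1.pkl','wb'))
print(-m['R'].T@m['t'],m['R'][2])
p,d=capture('scene');cv2.imwrite('pics/s2.png',p)
E
```

```text
1.1 [0.42565168 0.17171385 0.23139365] [7.07151718e-01 7.07061717e-01 2.06196253e-04 3.66816830e-04] [ 0.31181322 -0.14216989 -0.23630189]
[0.42600038 0.2492112  0.37627182] [ 8.09291315e-04 -3.02412406e-01 -9.53176837e-01]
```

View pics/w1.png

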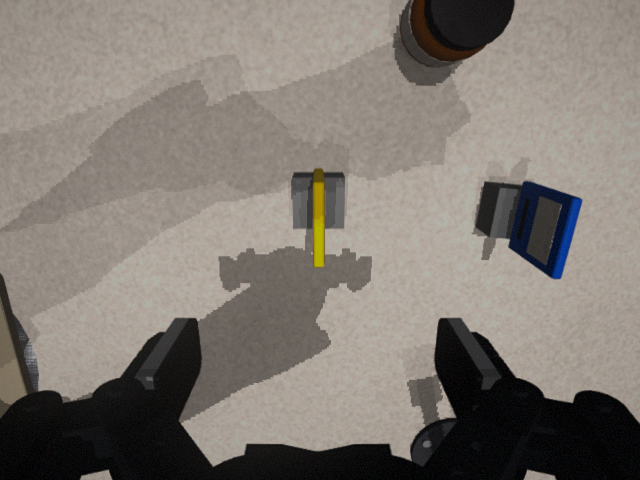

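The wrist view shows the yellow board edge-on at column 319, rows 170–267, over a foot spanning columns 292–345 and rows 173–228. It looks almost exactly aligned with the image. The jar is at (455,30) and the blue sign at (530,225).

```bash
python3 - <<'E'
from h import *
import pickle
np.set_printoptions(precision=4,suppress=True)
m,d=pickle.load(open('w1.pkl','rb'))
p=cv2.imread('pics/w1.png')
for u,v,z in [(319,267,.108),(319,205,.108),(292,228,.034),(345,228,.034),(292,178,.034),(345,178,.034)]: print(u,v,onz('wrist',u,v,z,m))
# cloud of yellow + grey via depth
h=cv2.cvtColor(p,cv2.COLOR_BGR2HSV);msk=(h[...,0]>20)&(h[...,0]<35)&(h[...,1]>150)&(d>0)
msk[:100]=0
v,u=np.nonzero(msk)
X=[]
for a,b in zip(u,v):
    c,r=ray('wrist',a,b,m);X.append(c+r*d[b,a])
X=np.array(X);t=X[X[:,2]>.103]
print(len(X),X.max(0),X.min(0));print('top',len(t),t.min(0),t.max(0),t.mean(0),np.degrees(np.polyfit(t[:,1],t[:,0],1)[0]))
print([ (y,u[v==y].mean(),u[v==y].min(),u[v==y].max()) for y in range(172,268,12)])
E
```

```text
319 267 [0.4273 0.1471 0.108 ]
319 205 [0.4272 0.1912 0.108 ]
292 228 [0.4042 0.155  0.034 ]
345 228 [0.4501 0.155  0.034 ]
292 178 [0.405  0.1983 0.034 ]
345 178 [0.4492 0.1983 0.034 ]
1422 [0.5958 0.2078 0.3229] [0.3537 0.1484 0.0473]
top 1311 [0.3537 0.1484 0.1034] [0.4987 0.2077 0.3229] [0.4307 0.1794 0.1561] 1.3305712076573373
[(172, np.float64(318.0), np.int64(314), np.int64(322)), (184, np.float64(318.5), np.int64(313), np.int64(324)), (196, np.float64(318.5), np.int64(313), np.int64(324)), (208, np.float64(318.5), np.int64(313), np.int64(324)), (220, np.float64(318.5), np.int64(313), np.int64(324)), (232, np.float64(318.0), np.int64(313), np.int64(323)), (244, np.float64(318.0), np.int64(313), np.int64(323)), (256, np.float64(318.5), np.int64(313), np.int64(324))]
```

Emit:
drive_tool(steps=[[0.0055,0.0015,0.03,0,0,0],[0,0,0.035,0,0,0],[0,0,0.035,0,0,0],[0,0,0.03,0,0,0],[0,0,0.027,0,0,0],[0,0,0.018,0,0,0],[0,0,0,0,0,0],[0,0,0,0,0,0]])

```text
clock: 2.2
tcp_pos: [0.4273, 0.1772, 0.0566]
tcp_rot: [0.708, 0.707, 0.0, 0.0]
wrist_force: [-0.0, 0.8, 0.3]
finger_gap: 0.998
finger_force: 0.0
```

Emit:
drive_tool(steps=[[0,0,0,0,0,0],[0,0,0,0,0,0],[0,0,0,0,0,0],[0,0,0,0,0,0],[0,0,0,0,0,0],[0,0,0,0,0,0],[0,0,0,0,0,0],[0,0,0,0,0,0]], jaw=0, grip_force=50)

```text
clock: 3.2
tcp_pos: [0.4265, 0.1776, 0.0565]
tcp_rot: [0.707, 0.707, 0.0, -0.0]
wrist_force: [-1.3, 0.1, 6.0]
finger_gap: 0.085
finger_force: 49.2
```

Emit:
drive_tool(steps=[[0,0,-0.02,0,0,0],[0,0,-0.045,0,0,0],[0,0,-0.05,0,0,0],[0,0,-0.05,0,0,0],[-0.02,0.014,-0.03,0,0,0],[-0.03,0.02,0,0,0,0],[-0.034,0.022,0,0,0,0],[-0.034,0.022,0,0,0,0]])

```text
clock: 4.2
tcp_pos: [0.5047, 0.0585, 0.2509]
tcp_rot: [0.707, 0.707, -0.0, -0.0]
wrist_force: [0.5, -0.3, -1.9]
finger_gap: 0.084
finger_force: 49.0
```

Emit:
drive_tool(steps=[[-0.034,0.022,0,0,0,0],[-0.026,0.018,0,0,0,0],[-0.0146,0.0105,0,0,0,0],[0,0,0,0,0,-6.5],[0,0,0,0,0,-6.5],[0,0,0,0,0,0],[0,0,0,0,0,0],[0,0,0,0,0,0]])

```text
clock: 5.2
tcp_pos: [0.5549, -0.0148, 0.2513]
tcp_rot: [0.623, 0.782, -0.0, -0.0]
wrist_force: [-0.4, 0.0, -1.2]
finger_gap: 0.088
finger_force: 49.0
```

```bash
python3 - <<'E'
from h import *
o=get_obs();print(o['clock'],o['tcp_pos'],o['tcp_rot'],o['wrist_force'],o['qpos'])
a,_=capture('scene');b,_=capture('side');cv2.imwrite('pics/sc3.png',a);cv2.imwrite('pics/sd3.png',b)
crop(a,255,160,110,150,4,'pics/t1.png');crop(b,285,140,110,150,3+1,'pics/t2.png')
cv2.imwrite('pics/t3.png',cv2.resize(np.hstack([cv2.imread('pics/t1.png')[:,:400],cv2.imread('pics/t2.png')[:,:400]]),(800,600)))
E
```

```text
5.2 [ 0.55491601 -0.01481166  0.25127043] [ 6.22769926e-01  7.82405019e-01 -3.27520379e-05 -6.33497546e-05] [-0.43403934  0.00652491 -1.20287353] [-2.58250316e-02  4.68211637e-01  2.92308662e-03  1.76156203e+00
 -1.70740734e-03  9.11960660e-01  2.04069227e-01]
```

View pics/t3.png

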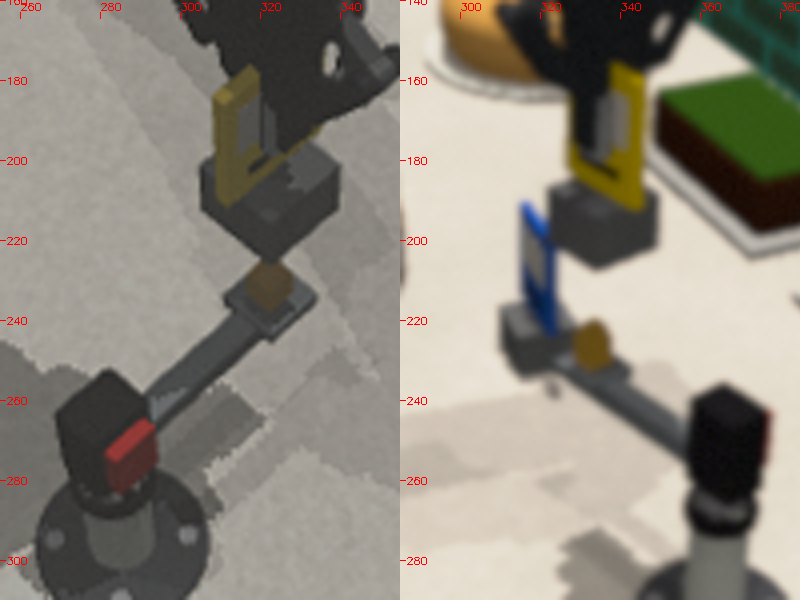

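Both views show the sign hanging just above the peg. In the scene view the foot's bottom corners are at (305.5,213), (323,226) and (340,211.3), and the pad's corners at (311,234.5), (334.2,233.7) and (322.5,243). I'll fit the sign and mast poses together from these points.

```bash
cat > fit.py <<'E'
from h import *
from scipy.optimize import least_squares
M={n:camera_model(n) for n in("scene","side")}
def proj(n,X):
    m=M[n];K=np.array([[m['fx'],0,m['cx']],[0,m['fy'],m['cy']],[0,0,1]])
    return cv2.projectPoints(np.array([X],float),cv2.Rodrigues(m['R'])[0],m['t'],K,m['D'])[0].ravel()
W=lambda p,l:[p[0]+np.cos(p[2])*l[0]-np.sin(p[2])*l[1],p[1]+np.sin(p[2])*l[0]+np.cos(p[2])*l[1],l[2]]
E
cat > f1.py <<'E'
from fit import *
zb=.2513-.0565
mast=[("scene",285.5,295.5,0,0,.008),("scene",281.75,272.5,.022,-.013,.1405),("scene",294.2,265.5,.022,.013,.1405),("scene",294.2,276.2,.022,.013,.1045),("scene",282,282.7,.022,-.013,.1045),
("scene",269.2,264.5,-.014,-.018,.15),
("scene",311,234.3,-.017,.093,.118),("scene",334,233.9,.017,.127,.118),("scene",322.5,243.5,.017,.093,.118),
("side",363.5,292,0,0,.008),("side",333.3,220.6,0,.110,.144)]
sign=[("scene",305.5,213,-.022,-.022,zb),("scene",323,226,.022,-.022,zb),("scene",340,211.3,.022,.022,zb),
("side",322.4,202.5,-.022,.022,zb),("side",334.2,207.5,-.022,-.022,zb),("side",349.2,202,.022,-.022,zb)]
def f(p):
    s={"scene":p[6:8],"side":p[8:10]};r=[]
    for L,q in((mast,p[:3]),(sign,p[3:6])):
        for n,u,v,*l in L:r+=list(proj(n,W(q,l))+s[n]-[u,v])
    return np.r_[r,p[6:]/2, (p[3:5]-[.555,-.015])/.002, (p[5]-.227)/.02]
o=least_squares(f,[.58,-.122,.227,.555,-.015,.227,0,0,0,0],loss='soft_l1')
np.set_printoptions(precision=4,suppress=True)
print(o.x);print(np.round(f(o.x)[:34].reshape(-1,2),1).tolist())
pg=W(o.x[:3],[0,.11,0]);d=np.array(pg[:2])-o.x[3:5];print('peg',pg,'delta world',d,'yaw diff deg',np.degrees(o.x[2]-o.x[5]))
y=get_obs()['tcp_rot'];from scipy.spatial.transform import Rotation as Ro
print('tool delta',Ro.from_quat(y).as_matrix().T@[d[0],d[1],0])
E
python3 f1.py
```

```text
[ 0.5774 -0.121   0.2252  0.5551 -0.0148  0.2353  0.4338  0.7241  0.2092
  0.244 ]
[[-0.7, -1.2], [1.2, 3.1], [-0.7, 0.9], [0.3, -0.7], [2.3, 1.7], [-2.3, -2.2], [-0.9, -0.8], [0.9, -0.6], [0.1, 0.6], [-0.4, 0.1], [0.6, 0.1], [-0.1, -0.8], [-0.0, 0.5], [-0.0, 0.4], [-1.0, -2.3], [-0.0, 0.8], [0.6, 0.0]]
peg [np.float64(0.552832029490709), np.float64(-0.013728265297966863), 0] delta world [-0.0023  0.0011] yaw diff deg -0.5835492151561393
tool delta [ 0.0016 -0.002   0.    ]
```

```bash
sed -e 's/^mast=.*/mast=[("scene",285.5,295.5,0,0,.008),/' -e '/269.2,264.5/d' f1.py > f2.py; python3 f2.py
python3 - <<'E'
from h import *
crop(cv2.imread('pics/sc3.png'),258,215,85,62,9,'pics/t4.png')
E
```

```text
[ 0.5797 -0.1209  0.2462  0.5553 -0.0149  0.2365  0.436   0.7687 -0.0661
  0.3038]Traceback (most recent call last):
  File "f2.py", line 15, in <module>
    print(o.x);print(np.round(f(o.x)[:34].reshape(-1,2),1).tolist())
                              ~~~~~~~~~~~~~~~~~~~^^^^^^
ValueError: cannot reshape array of size 31 into shape (2)
```

View pics/t4.png

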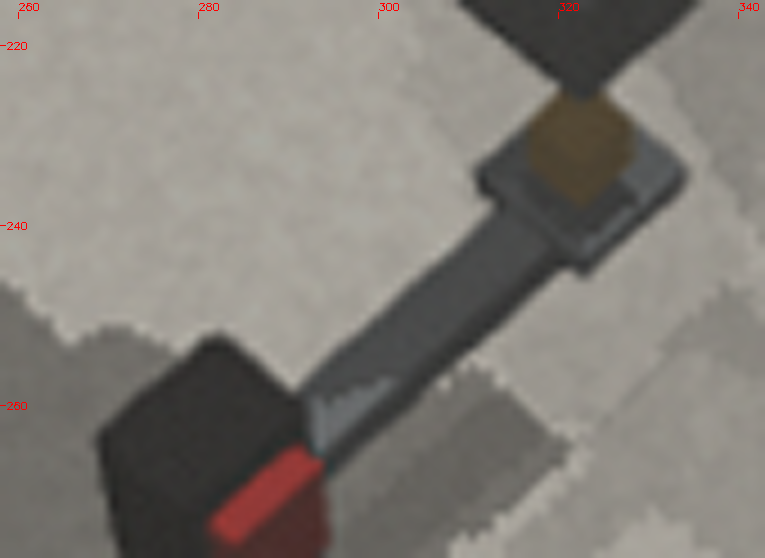

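The enlarged crop corrects some points. The button's top edge runs from (283.8,275.5) to (293.5,266.5), the peg's front foot is at (322,237.5), the foot's front corner is at (322.3,225) and the pad's bottom corner is at (322.7,244).

```bash
sed -e 's/^mast=.*/mast=[("scene",285.5,295.5,0,0,.008),("scene",283.6,275.5,.022,-.013,.1405),("scene",293.5,266.7,.022,.013,.1405),("scene",282,252,-.014,.018,.15),("scene",322,237.5,.008,.102,.118),/' -e 's/269.2,264.5/269,264/; s/322.5,243.5/322.7,243.8/; s/323,226,/322.5,225.2,/' f1.py > f2.py; python3 f2.py
```

```text
[ 0.5799 -0.1208  0.2506  0.5552 -0.0149  0.2343  0.3453  0.6829 -0.0266
  0.2966]
[[-0.1, -0.3], [0.4, 0.9], [0.8, 0.3], [-0.0, -1.2], [0.4, 0.9], [-1.4, -0.5], [-1.2, -0.6], [0.5, -0.8], [-0.1, 0.2], [0.3, -0.2], [0.4, 0.3], [-0.2, -0.8], [0.3, 1.3], [-0.2, 0.5], [-1.2, -2.2], [-0.2, 0.9], [0.4, 0.1]]
peg [np.float64(0.5525945053386407), np.float64(-0.014214936005823894), 0] delta world [-0.0026  0.0007] yaw diff deg 0.9375464423578485
tool delta [ 0.0013 -0.0023  0.    ]
```

Emit:
drive_tool(steps=[[0.0012,-0.0022,0.01,0,0,-0.8],[0,0,0.015,0,0,0],[0,0,0.015,0,0,0],[0,0,0.008,0,0,0],[0,0,0.006,0,0,0],[0,0,0.004,0,0,0],[0,0,0,0,0,0],[0,0,0,0,0,0]])

```text
clock: 6.3
tcp_pos: [0.5527, -0.0143, 0.1936]
tcp_rot: [0.617, 0.787, 0.0, 0.0]
wrist_force: [-0.2, 0.5, -1.6]
finger_gap: 0.092
finger_force: 49.1
```

```bash
python3 - <<'E'
from h import *
o=get_obs();print(o['clock'],o['tcp_pos'],o['wrist_force'],o['torque'])
a,_=capture('scene');b,_=capture('side');cv2.imwrite('pics/sc5.png',a)
crop(a,285,190,80,60,5,'pics/t1.png');crop(b,300,180,80,60,5,'pics/t2.png')
cv2.imwrite('pics/t5.png',np.hstack([cv2.imread('pics/t1.png'),cv2.imread('pics/t2.png')]))
E
```

```text
6.3 [ 0.55274059 -0.01428583  0.19359241] [-0.2047285   0.49746774 -1.62452879] [0.12612108 0.04021942 0.02561653]
```

View pics/t5.png

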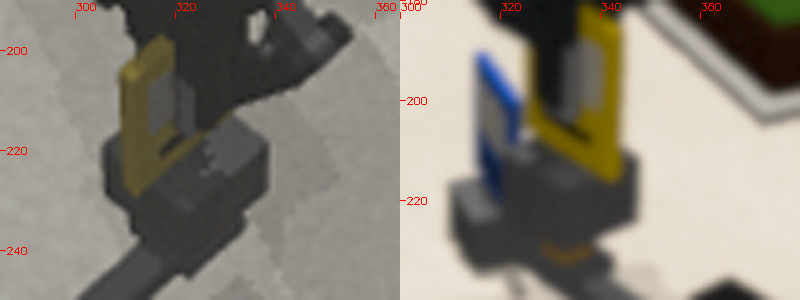

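The foot now hides the peg tip in both views, and there is no contact force, so I'll continue down.

Emit:
drive_tool(steps=[[0,0,0.004,0,0,0],[0,0,0.004,0,0,0],[0,0,0.003,0,0,0],[0,0,0.003,0,0,0],[0,0,0.002,0,0,0],[0,0,0,0,0,0],[0,0,0,0,0,0],[0,0,0,0,0,0]])

```text
clock: 7.4
tcp_pos: [0.5524, -0.0141, 0.1771]
tcp_rot: [0.617, 0.787, -0.0, -0.0]
wrist_force: [-0.2, 4.4, -3.6]
finger_gap: 0.084
finger_force: 48.7
```

Emit:
drive_tool(steps=[[0.0005,0,0.001,0,0,0],[0,0,0.001,0,0,0],[0,0,0.001,0,0,0],[0,0,0.0005,0,0,0],[0,0,0,0,0,0],[0,0,0,0,0,0],[0,0,0,0,0,0],[0,0,0,0,0,0]])

```text
clock: 8.4
tcp_pos: [0.5527, -0.0138, 0.1745]
tcp_rot: [0.617, 0.787, 0.0, 0.0]
wrist_force: [-2.3, 3.1, 5.4]
finger_gap: 0.087
finger_force: 50.3
```

Emit:
drive_tool(steps=[[0,0,0.0008,0,0,0],[0,0,0.0007,0,0,0],[0,0,0,0,0,0],[0,0,0,0,0,0],[0,0,0,0,0,0],[0,0,0,0,0,0],[0,0,0,0,0,0],[0,0,0,0,0,0]])

```text
clock: 9.4
tcp_pos: [0.5528, -0.0138, 0.1745]
tcp_rot: [0.617, 0.787, 0.001, 0.001]
wrist_force: [-6.3, 4.0, 16.5]
finger_gap: 0.087
finger_force: 51.9
```

Seated: it stops at 0.118 m with firm contact. Releasing now.

Emit:
drive_tool(steps=[[0,0,0,0,0,0],[0,0,0,0,0,0],[0,0,0,0,0,0],[0,0,0,0,0,0],[0,0,0,0,0,0],[0,0,0,0,0,0],[0,0,-0.01,0,0,0],[0,0,-0.03,0,0,0]], jaw=0.0854)

```text
clock: 10.4
tcp_pos: [0.5515, -0.0139, 0.2121]
tcp_rot: [0.617, 0.787, -0.001, -0.001]
wrist_force: [0.8, 0.1, 0.1]
finger_gap: 1.002
finger_force: 0.0
```

Emit:
drive_tool(steps=[[0,0,-0.045,0,0,0],[0,0,-0.045,0,0,0],[0,0,-0.01,0,0,0],[-0.03,0,0,0,0,0],[-0.04,0,0,0,0,0],[-0.03,0,0,0,0,0],[-0.01,0,0,0,0,0],[0,0,0,0,0,0]])

```text
clock: 11.4
tcp_pos: [0.5784, -0.1204, 0.3119]
tcp_rot: [0.617, 0.787, -0.0, -0.001]
wrist_force: [-0.3, -0.1, 0.4]
finger_gap: 1.0
finger_force: 0.0
```

```bash
python3 - <<'E'
from h import *
o=get_obs();print(o['clock'],o['tcp_pos'],o['tcp_rot'],o['wrist_force'],o['qpos'])
a,_=capture('wrist');b,_=capture('side');cv2.imwrite('pics/w6.png',a)
b2=cv2.resize(b[170:300,290:390],(462,600),interpolation=cv2.INTER_CUBIC)
cv2.imwrite('pics/t6.png',np.hstack([cv2.resize(a,(338,253)),])) 
c=np.zeros((600,800,3),np.uint8);c[:,338:]=b2;c[:253,:338]=cv2.resize(a,(338,253));cv2.imwrite('pics/t6.png',c)
E
```

```text
11.4 [ 0.57836914 -0.12039183  0.31185009] [ 6.17249921e-01  7.86766863e-01 -1.42161451e-05 -6.61489184e-04] [-0.34972397 -0.12133448  0.43089946] [ 0.14332329  0.46458247  0.02283127  1.58045259 -0.01217649  1.09786586
  0.40960533]
```

View pics/t6.png

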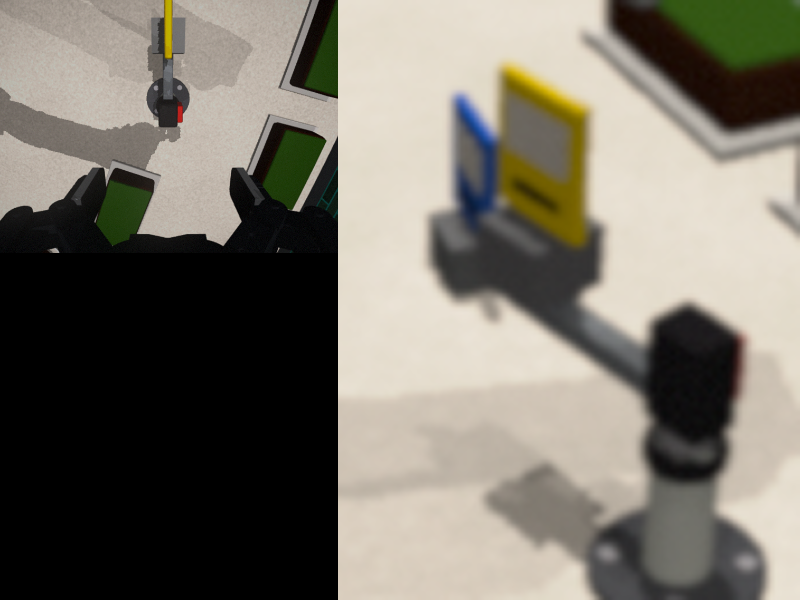

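The side view shows the yellow sign seated flat on the arm at the pad, and in the wrist view the mast lines up with the tool. I'll make a half turn so the wrist camera faces away from the sign, then go down to the grip.

Emit:
drive_tool(steps=[[0,0,0,0,0,10.6],[0,0,0,0,0,10.6],[0,0,0,0,0,10.6],[0,0,0,0,0,10.6],[0,0,0,0,0,10.6],[0,0,0,0,0,10.6],[0,0,0,0,0,10.6],[0,0,0,0,0,10.6]])

```text
clock: 12.5
tcp_pos: [0.5787, -0.1185, 0.3123]
tcp_rot: [0.987, 0.163, 0.0, -0.001]
wrist_force: [0.2, 0.4, -0.2]
finger_gap: 1.002
finger_force: 0.0
```

Emit:
drive_tool(steps=[[0,0,0,0,0,10.6],[0,0,0,0,0,10.6],[0,0,0,0,0,10.6],[0,0,0,0,0,10.6],[0,0,0,0,0,10.6],[0,0,0,0,0,10.6],[0,0,0,0,0,10.6],[0,0,0,0,0,10.6]])

```text
clock: 13.5
tcp_pos: [0.5787, -0.1185, 0.3122]
tcp_rot: [0.839, -0.545, -0.001, -0.001]
wrist_force: [-0.1, 0.4, -0.5]
finger_gap: 0.999
finger_force: 0.0
```

Emit:
drive_tool(steps=[[0,0,0,0,0,10.2],[0,-0.0013,0.02,0,0,0],[0,0,0.03,0,0,0],[0,0,0.03,0,0,0],[0,0,0.02,0,0,0],[0,0,0,0,0,0],[0,0,0,0,0,0],[0,0,0,0,0,0]])

```text
clock: 14.5
tcp_pos: [0.5806, -0.1203, 0.2134]
tcp_rot: [0.788, -0.616, 0.001, -0.001]
wrist_force: [0.2, -0.1, 0.3]
finger_gap: 1.004
finger_force: 0.0
```

```bash
python3 - <<'E'
from h import *
o=get_obs();print(o['clock'],o['tcp_pos'],o['tcp_rot'],o['wrist_force'],o['qpos'])
a,_=capture('wrist');cv2.imwrite('pics/w7.png',a)
E
```

```text
14.5 [ 0.58062882 -0.12032114  0.21343678] [ 7.88136242e-01 -6.15500044e-01  7.86906657e-04 -5.84167151e-04] [ 0.16255951 -0.09231475  0.28038705] [-0.3041123   0.68336387  0.77768997  1.71828258 -0.5651088   0.97611005
 -2.20838486]
```

View pics/w7.png

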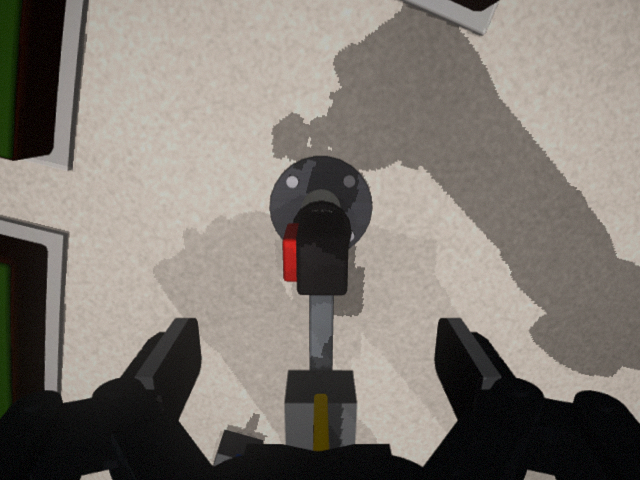

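The wrist view shows the grip's top edge at row ~293, columns 298–348. The button is on the left at columns 284–298, and the open fingers sit evenly either side, at 200 and 436.

```bash
python3 - <<'E'
from h import *
from scipy.spatial.transform import Rotation as Ro
o=get_obs();R=Ro.from_quat(o['tcp_rot']).as_matrix()
for u,v,z in [(298,292,.15),(348,292,.15),(309,325,.114),(333,325,.114),(321,400,.226)]:
    print(R.T@(onz('wrist',u,v,z)-o['tcp_pos']))
E
```

```text
[-0.01664596 -0.01127723  0.06329527]
[-0.01661757  0.01644168  0.06324919]
[-0.05710381 -0.00614985  0.09927084]
[-0.05708477  0.00990916  0.09924415]
[-0.02821294  0.0009234  -0.01272969]
```

Emit:
drive_tool(steps=[[0.0005,0.0013,0.02,0,0,0],[0,0,0.025,0,0,0],[0,0,0.025,0,0,0],[0,0,0.025,0,0,0],[0,0,0.013,0,0,0],[0,0,0,0,0,0],[0,0,0,0,0,0],[0,0,0,0,0,0]])

```text
clock: 15.55
tcp_pos: [0.5795, -0.1214, 0.1053]
tcp_rot: [0.788, -0.616, 0.001, -0.0]
wrist_force: [0.4, 0.5, -0.2]
finger_gap: 0.995
finger_force: 0.0
```

Emit:
drive_tool(steps=[[0,0,0,0,0,0],[0,0,0,0,0,0],[0,0,0,0,0,0],[0,0,0,0,0,0],[0,0,0,0,0,0],[0,0,0,0,0,0],[0,0,0,0,0,0],[0,0,0,0,0,0]], jaw=0, grip_force=80)

```text
clock: 16.55
tcp_pos: [0.5788, -0.1214, 0.1052]
tcp_rot: [0.788, -0.616, 0.0, -0.0]
wrist_force: [-1.8, 1.3, 9.0]
finger_gap: 0.314
finger_force: 80.5
```

Emit:
drive_tool(steps=[[0,0,-0.002,0,0,0],[0,0,-0.003,0,0,0],[0,0,-0.004,0,0,0],[0,0,-0.005,0,0,0],[0,0,-0.005,0,0,0],[0,0,-0.005,0,0,0],[0,0,-0.004,0,0,0],[0,0,0,0,0,0]])

```text
clock: 17.55
tcp_pos: [0.5787, -0.1214, 0.1327]
tcp_rot: [0.788, -0.616, 0.0, 0.0]
wrist_force: [1.0, -1.6, -5.7]
finger_gap: 0.316
finger_force: 79.6
```

Emit:
drive_tool(steps=[[0,0,-0.006,0,0,0],[0,0,-0.01,0,0,0],[0,0,-0.012,0,0,0],[0,0,-0.012,0,0,0],[0,0,-0.012,0,0,0],[0,0,-0.01,0,0,0],[0,0,-0.008,0,0,0],[0,0,-0.004,0,0,0]])

```text
clock: 18.55
tcp_pos: [0.5787, -0.1214, 0.2068]
tcp_rot: [0.788, -0.616, 0.0, 0.0]
wrist_force: [1.9, -3.3, -5.9]
finger_gap: 0.321
finger_force: 79.7
```

Emit:
drive_tool(steps=[[0,0,-0.002,0,0,0],[0,0,-0.002,0,0,0],[0,0,-0.002,0,0,0],[0,0,-0.002,0,0,0],[0,0,-0.001,0,0,0],[0,0,0,0,0,0],[0,0,0,0,0,0],[0,0,0,0,0,0]])

```text
clock: 19.55
tcp_pos: [0.5787, -0.1214, 0.2153]
tcp_rot: [0.788, -0.616, -0.0, 0.0]
wrist_force: [0.6, -4.1, -5.7]
finger_gap: 0.321
finger_force: 80.4
```

Risen by 110.1 mm with no stop force yet. I'll nudge up until it meets the hard stop.

Emit:
drive_tool(steps=[[0,0,-0.0005,0,0,0],[0,0,-0.0005,0,0,0],[0,0,-0.0005,0,0,0],[0,0,0,0,0,0],[0,0,0,0,0,0],[0,0,0,0,0,0],[0,0,0,0,0,0],[0,0,0,0,0,0]])

```text
clock: 20.55
tcp_pos: [0.5787, -0.1214, 0.2154]
tcp_rot: [0.788, -0.616, -0.0, 0.001]
wrist_force: [3.2, -5.3, -15.1]
finger_gap: 0.321
finger_force: 80.2
```

```bash
python3 - <<'E'
from h import *
o=get_obs();print(o['clock'],o['tcp_pos'],o['wrist_force'],o['qpos'])
a,_=capture('scene');b,_=capture('side')
cv2.imwrite('pics/t8.png',np.hstack([cv2.resize(a[120:320,230:430],(400,400)),cv2.resize(b[100:300,250:450],(400,400))]))
E
```

```text
20.55 [ 0.57869539 -0.12137686  0.21536877] [  3.21329494  -5.32040872 -15.09530343] [-0.30486645  0.68072247  0.7810043   1.71833114 -0.56087273  0.98098432
 -2.20964674]
```

View pics/t8.png

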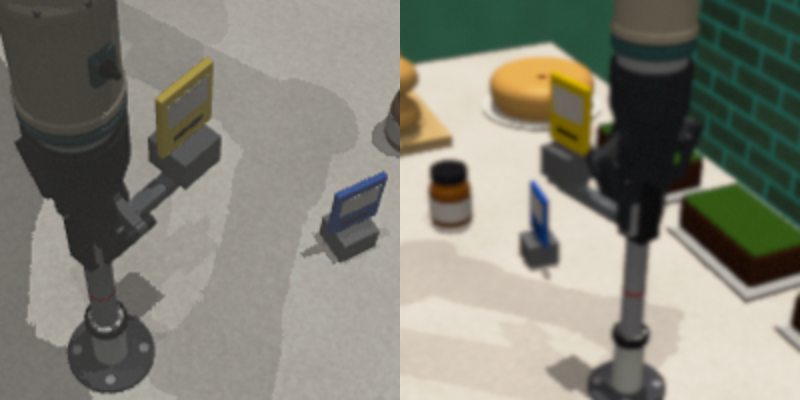

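Both views show the rod fully out and the sign seated on the arm. The wrist force of about 15 N confirms it is against the top stop.

```bash
python3 -c "
from plant import *
print(finish_job())"
```

```text
the job is handed in; nothing more can be done
None
```

The yellow sign is seated on the peg and released, and the mast is held fully extended at its top stop (110 mm up) with the button squeezed in; I handed the job in at about 21 s, and the blue sign, jar and loaf cake were not touched.

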